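# Flip down the green work stop and push the block into the corner

## Task

First flip the green-tipped stop on the fence forward and fully down with a fingertip. Then push the gold block along the plate, without lifting or tipping it, until it sits flat against the fence with its side touching the flipped-down green stop. Leave the blue stop folded back, as it is, and do not disturb the other things on the bench.

Things in the scene. Friction and masses are not known exactly. Their poses are not given: they have to be found in the camera images.
- fixture: aluminium fixture plate, 190 (x, from -100 to +90) x 380 (y) x 12 mm thick, fixed on the bench; origin on the table surface (underside of the plate), x points away from the robot, square to the fence, y along the fence. A dark steel fence 20 mm thick and 360 mm long runs along y; its face (towards the robot) is at x = +30 mm, its back at x = +50 mm and its top 42 mm above the table
- block: gold-coloured aluminium block, 60 (x) x 50 (y) x 40 mm high, about 0.33 kg, loose on the plate between the two stops, a little away from the fence and slightly skewed; origin at the centre of its underside. One of its 50 mm wide faces (+x) looks towards the fence, the 60 mm long faces (+y, -y) towards the stops
- green_stop (a joint): hinge of the green-tipped flip stop: 0 = folded back behind the fence (arm leaning 45 deg back from upright), 0.785 = upright, 2.356 = down on its end stop (arm level over the plate, in front of the fence). Friction hinge (0.1 N m, about 2 N at the tip): stays wherever it is left; starts at 0 to 0.25
- green_hinge (a point): fixed point on the green stop's hinge axis, mid-width, 50 mm above the table, over the fence's centre line; axes parallel to the fixture's, hinge axis along y. Below it a steel clamp 18 (x) x 46 (y) mm stands on the fence, up to 16 mm above it. Green and blue may be at either end of the fence, 200 to 280 mm apart
- green_tip (a point): on the green tip, mid-width on the arm face that looks back when folded, up when down (x axis out of it, z out along the arm): 54 mm from the axis along the arm, 8 mm off it. Arm ends 62 mm from the axis; 30 mm deep (8 mm this side of the axis, 22 mm the other), 16 mm wide in y. Down: 28 to 58 mm above the table, end 52 mm before the fence face
- blue_stop (a joint): hinge of the blue-tipped flip stop: 0 = folded back behind the fence (arm leaning 45 deg back from upright), 0.785 = upright, 2.356 = down on its end stop (arm level over the plate, in front of the fence). Friction hinge (0.1 N m, about 2 N at the tip): stays wherever it is left; starts at 0 to 0.25
- blue_hinge (a point): fixed point on the blue stop's hinge axis, mid-width, 50 mm above the table, over the fence's centre line; axes parallel to the fixture's, hinge axis along y. Below it a steel clamp 18 (x) x 46 (y) mm stands on the fence, up to 16 mm above it. Green and blue may be at either end of the fence, 200 to 280 mm apart
- blue_tip (a point): on the blue tip, mid-width on the arm face that looks back when folded, up when down (x axis out of it, z out along the arm): 54 mm from the axis along the arm, 8 mm off it. Arm ends 62 mm from the axis; 30 mm deep (8 mm this side of the axis, 22 mm the other), 16 mm wide in y. Down: 28 to 58 mm above the table, end 52 mm before the fence face
- collet: bystander: brass collet, 28 mm diameter, 42 mm tall, standing on the plate behind the fence; origin at its underside
- arbor: bystander: dark steel arbor, 44 mm diameter, 85 mm tall, standing on the bench at the left; origin at its underside
- oiler: bystander: white oil bottle, 48 mm diameter, 120 mm tall, standing on the bench at the left; origin at its underside
- wrench: bystander: steel wrench lying on the bench at the right
- gauge: bystander: steel ring gauge, 64 mm diameter, 18 mm high, lying on the bench at the right; origin at its underside
- brush: bystander: brush lying on the bench beyond the fixture
Mind the look-alikes: they are no part of the job. There is more than one size of the block; the job needs the larger.

How it is judged:
By the outcome, as a careful person would: the job done as asked, in the order asked, and still so for the second after the job is handed in, with the robot touching nothing.
It also fails if it takes over 64 s, if anything falls off the work surface, if the arm or the gripper's body presses on something with over 40 N, if the wrist force passes 120 N, or if a joint passes its speed limit or range.

## Robot

A 6-joint arm with a two-finger parallel gripper is mounted at the origin on the work surface. World frame = base frame: x ahead of the robot, y to its left, z up, the work surface at z = 0. Lengths are in m, angles in rad, forces in N, time in s.
With the tool pointing down it reaches from about 0.35 to 0.775 m from the base axis. Payload 7.3 kg.
Tool frame: the origin (TCP) lies at the very end of the fingers, on their centre line; the grasp point (between the pads) lies 19 mm behind it; z points along the fingers, x is the direction in which the jaws open and shut, and the axes are right-handed (so a half turn about z gives the same grasp; the last joint's range is limited). The gripper opens to 92 mm and grips with 3 to 60 N. Pads are 19 mm wide; open, the fingers measure 130 mm over their backs; the gripper's body (75 mm by 190 mm) begins 47 mm behind the grasp point.
Start: joints at [-1.351, 0.342, 1.524, -0, 1.275, -0.146], TCP at [0.188, -0.49, 0.189] pointing down, gripper open.
Joint ranges: [-2.53, 2.53], [-0.77, 2.02], [0.04, 2.7], [-1, 4.14], [0.28, 2.66], [-3.11, 3.11]. Speed limits (rad/s): [2.57, 2.57, 3.14, 3.14, 3.14, 3.14].

## Interface

Orientations are given as [roll, pitch, yaw] about the fixed x, y, z axes, in that order (R = Rz(yaw) Ry(pitch) Rx(roll)).
In Python, from cell import robot, read_camera, nets gives the robot as it stands. The module is installed in compiled form; this text tells all that it offers.
- The arm moves only by the tool carry_out, never from a script. Its arguments are lists of equal length, an entry for each row: "translation": the shift along the tool's x, y, z in m, a list of three; "turn": the turn, a rotation vector about the tool's x, y, z in rad, a list of three; "gripper": the gripper's target within -1 to 1 (shut at 1, half-way at 0, fully open at -1). A call has 1 to 10 rows; each row shifts and turns the commanded pose from where the row before left it, along the tool's axes as they then stand; what a row does not reach is not made up. A row lasts 1/10 s, in which the tool goes at most 50 mm and 8.59 degrees, less where a joint would pass 70% of its speed; a pose out of reach is approached as far as the arm can. A call with a gripper value outside its range is refused whole. The fingers move at their own pace and stop on an object; "squeeze" is the grip in N (left out, the last holds). Time passes only in rows, so rows that do not move let the fingers close. It gives the time, the measured TCP pose, the force and the opening at its end, in the units of the state.
- robot.observe(): the state, without advancing time (a new reading comes with each control period).
- read_camera(name): name is "scene" or "top" or "wrist"; returns a dict with "img" (400x640x3 uint8, red, green, blue), "fx", "fy", "cx", "cy" (pixels), "world_from_camera" (4x4, takes a point from camera to world coordinates). Camera axes: x right, y down, z forward; pixel columns grow to the right and rows downward; lengths in m; the calibration is good to about 2 mm. The wrist camera is an equidistant fisheye: a pixel r from the principal point sees the ray r / f radians off the axis. A picture is of the moment at which its call begins. There is no depth.
- robot.hand_in(): hands the job in, once; it reports no verdict.
Trained networks look in a picture, given as the dict that the camera call returned (one of the last four; its "shot" number tells which), for a name from the list of things; names that differ only in an ending like _2 or _b are one class to them, and where a whole thing is asked for, a point or a joint stands for the part that bears it (a point fixed in the world has none). Each returns a list of dicts, best first, with "score" (0 to 1); they miss things now and then, are a little off and sometimes report something else, mostly with a low value. They report only what shows in the picture. A call takes as long as a camera call. They do not tell look-alikes from the thing itself.
- nets.regions_of(picture, name): "region" (400x640 bool, what is visible of it) and "pixel" ([column, row] in pixels, amid what is visible of it).
- nets.tip_of(picture, name): "pixel" ([column, row] in pixels: a listed point, or the origin of a listed thing).
The state is a dict: "time": time; "qpos": joint angles; "qvel": joint speeds; "joint_efforts": joint torques, N m; "tool_pos": TCP position; "tool_rot": TCP orientation; "contact_force": force on the tool from outside, world axes, zero at the start; "torque": the same for the moment, N m; "opening": finger opening in m.
Only numpy, scipy, OpenCV 4.12 (cv2) and the standard library are available. Lean on these libraries where they do the work, as an engineer would, in place of code of your own. Each camera call takes 0.05 s, during which the arm holds its last target. There are 200 camera calls.

## Working session

There is one attempt and no reset: what is moved stays moved. The work goes in short steps, Python scripts to look and compute and a tool call to move; the robot and the scene stay as the last step left them, time stands still between calls to the robot, and variables do not carry over. Pictures are saved under pics/ and viewed, about 8 in all and at most 12, crops included, and the job is handed in when it is done.

Besides the shell and the picture viewer there is one more tool, called after ">>>" in YAML: its name, and indented under it one key for each argument. carry_out: Moves the arm, as the interface text tells. Its arguments: {"type":"object","properties":{"translation":{"type":"array","items":{"type":"array","items":{"type":"number"}}},"turn":{"type":"array","items":{"type":"array","items":{"type":"number"}}},"gripper":{"type":"array","items":{"type":"number"}},"squeeze":{"type":"number"}},"required":["translation","turn","gripper"]}

```bash
mkdir -p pics; cat > h.py <<'E'
import numpy as np, cv2
from cell import robot, read_camera, nets
def save(p,name,box=None,s=1):
    im=p["img"][:,:,::-1]
    if box: im=im[box[1]:box[3],box[0]:box[2]]
    cv2.imwrite("pics/"+name,cv2.resize(im,None,fx=s,fy=s,interpolation=cv2.INTER_CUBIC))
def ray(p,px):
    u=(px[0]-p["cx"])/p["fx"];v=(px[1]-p["cy"])/p["fy"]
    T=np.array(p["world_from_camera"]);d=np.array([u,v,1.])
    if p.get("fish"):
        r=np.hypot(u,v);d=np.array([u/r*np.sin(r),v/r*np.sin(r),np.cos(r)])
    return T[:3,3],T[:3,:3]@d
def atz(p,px,z):
    o,d=ray(p,px);return o+d*(z-o[2])/d[2]
def proj(p,X):
    T=np.linalg.inv(np.array(p["world_from_camera"]));c=T[:3,:3]@np.array(X)+T[:3,3]
    return [p["fx"]*c[0]/c[2]+p["cx"],p["fy"]*c[1]/c[2]+p["cy"]]
def tri(rs):
    A=0;b=0
    for o,d in rs:
        d=d/np.linalg.norm(d);M=np.eye(3)-np.outer(d,d);A=A+M;b=b+M@o
    return np.linalg.solve(A,b)
E
python3 - <<'E'
from h import *
np.set_printoptions(precision=4,suppress=True)
P={n:read_camera(n) for n in("scene","top")}
for n,p in P.items():
    save(p,n+"0.png")
    print(n,p["fx"],np.array(p["world_from_camera"])[:3])
    for t in["fixture","block","green_hinge","green_tip","blue_hinge","blue_tip","collet"]:
        print(t,[(np.round(d["pixel"],1),round(d["score"],2)) for d in nets.tip_of(p,t)])
s=robot.observe();print(s)
E
```

```text
scene 399.5211129919634 [[ 0.2093  0.5814 -0.7863  1.3773]
 [ 0.9778 -0.1311  0.1633 -0.1796]
 [-0.0081 -0.803  -0.5959  0.6839]]
fixture [(array([295.6, 208.9]), 0.76)]
block [(array([300.8, 198.4]), 0.94), (array([251.5, 175. ]), 0.6)]
green_hinge [(array([248. , 209.4]), 0.65)]
green_tip [(array([248.8, 204.8]), 0.53), (array([422.2, 172.1]), 0.37)]
blue_hinge [(array([341.6, 190.4]), 0.71)]
blue_tip [(array([347.1, 184.4]), 0.57), (array([457.8, 226.5]), 0.52)]
collet [(array([305.9, 216.5]), 0.41)]
top 373.08384064427963 [[ 0.0221 -0.9941  0.1064  0.4273]
 [-0.9998 -0.0217  0.0049 -0.0173]
 [-0.0026 -0.1065 -0.9943  1.0876]]
fixture [(array([339.4, 214.2]), 0.63)]
block [(array([339.9, 223. ]), 0.69), (array([374.6, 278.4]), 0.51), (array([453.9, 243. ]), 0.15)]
green_hinge [(array([389.8, 195.2]), 0.7), (array([339.5, 132.1]), 0.46)]
green_tip [(array([386.4, 180.4]), 0.65)]
blue_hinge [(array([457.7, 241.4]), 0.75), (array([300.7, 201.4]), 0.55)]
blue_tip [(array([296.3, 187.1]), 0.6)]
collet [(array([332.3, 189.8]), 0.63)]
{'time': 0.8, 'qpos': array([-1.351 ,  0.342 ,  1.5241, -0.    ,  1.2754, -0.146 ]), 'qvel': array([ 0.0008,  0.0012, -0.0001,  0.    ,  0.0001, -0.0004]), 'joint_efforts': array([ -0.0012, -43.1091, -24.4465,   0.0718,   0.0483,   0.    ]), 'tool_pos': array([ 0.1878, -0.4903,  0.1886]), 'tool_rot': array([ 3.1416, -0.0001, -1.205 ]), 'contact_force': array([0.2043, 0.4503, 0.3137]), 'torque': array([0.041 , 0.0009, 0.0309]), 'opening': 0.09181294512667391}
```

View pics/scene0.png

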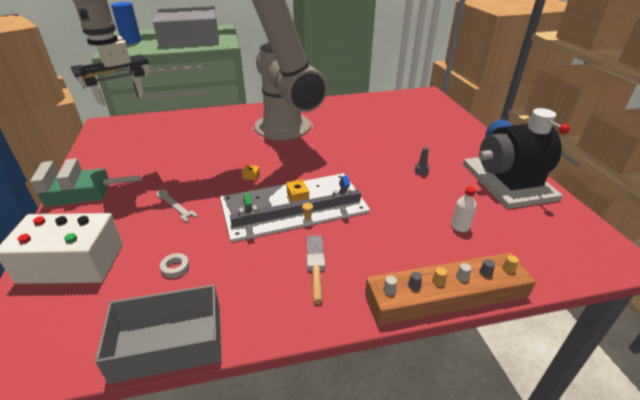

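View pics/top0.png

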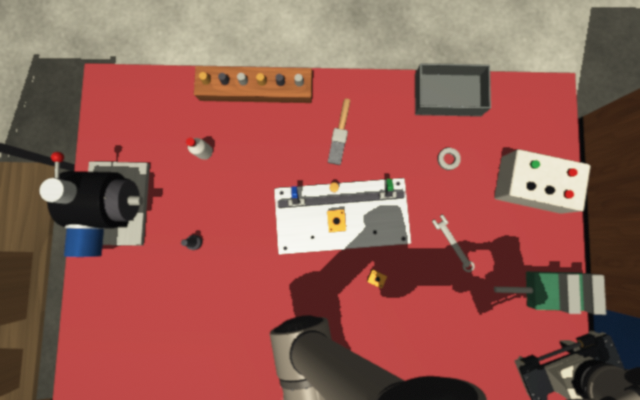

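```bash
python3 - <<'E'
from h import *
np.set_printoptions(precision=4,suppress=True)
p=read_camera("top");q=read_camera("scene")
print(proj(p,[0,0,0]))
save(p,"topc.png",(265,165,425,295),5)
print('green hinge',tri([ray(p,(389.8,195.2)),ray(q,(248,209.4))]),atz(p,(389.8,195.2),.05))
print('blue hinge',tri([ray(p,(300.7,201.4)),ray(q,(341.6,190.4))]),atz(p,(300.7,201.4),.05))
print('block',atz(p,(339.9,223),.012),atz(q,(300.8,198.4),.012))
for c in[(275,188),(403,179),(411,243),(279,254)]:print(atz(p,c,.012))
E
```

```text
[np.float64(321.012125535676), np.float64(394.0665667345825)]
green hinge [ 0.5543 -0.1764  0.0521] [ 0.5542 -0.1803  0.05  ]
blue hinge [0.5323 0.0748 0.0563] [0.5313 0.0686 0.05  ]
block [ 0.4751 -0.0431  0.012 ] [ 0.4854 -0.0224  0.012 ]
[0.5727 0.1477 0.012 ]
[ 0.6073 -0.2245  0.012 ]
[ 0.4224 -0.2476  0.012 ]
[0.3829 0.1291 0.012 ]
```

View pics/topc.png

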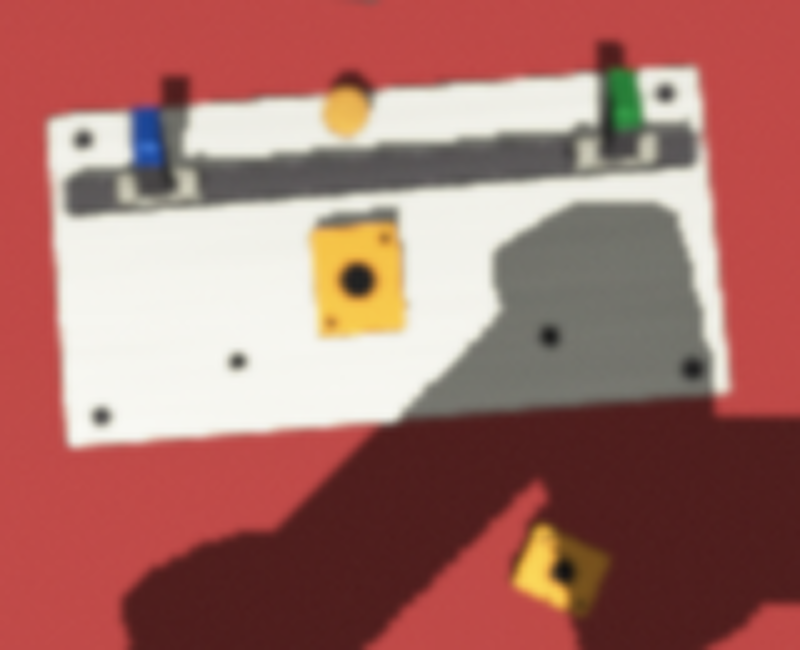

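>>> carry_out:
  translation:
    - [-0.026, -0.04, -0.008]
    - [-0.026, -0.04, -0.008]
    - [-0.026, -0.04, -0.008]
    - [-0.026, -0.04, -0.008]
    - [-0.026, -0.04, -0.008]
    - [-0.026, -0.04, -0.008]
    - [-0.026, -0.04, -0.008]
    - [-0.026, -0.04, -0.008]
    - [-0.026, -0.04, -0.008]
    - [-0.026, -0.04, -0.008]
  turn:
    - [0, 0, 0]
    - [0, 0, 0]
    - [0, 0, 0]
    - [0, 0, 0]
    - [0, 0, 0]
    - [0, 0, 0]
    - [0, 0, 0]
    - [0, 0, 0]
    - [0, 0, 0]
    - [0, 0, 0]
  gripper: [1, 1, 1, 1, 1, 1, 1, 1, 1, 1]
  squeeze: 20

```text
time: 1.9
tool_pos: [0.4692, -0.1026, 0.2691]
tool_rot: [-3.141, -0.001, -1.205]
contact_force: [1.1, -0.8, 0.1]
opening: 0.0168
```

>>> carry_out:
  translation:
    - [-0.03, -0.035, -0.01]
    - [0, -0.01, 0]
    - [0, 0, 0]
    - [0, 0, 0]
    - [0, 0, 0]
  turn:
    - [0, 0, 0.0]
    - [0, 0, 0.138]
    - [0, 0, 0.137]
    - [0, 0, 0]
    - [0, 0, 0]
  gripper: [1, 1, 1, 1, 1]

```text
time: 2.4
tool_pos: [0.4995, -0.0604, 0.2785]
tool_rot: [3.141, -0.0, -1.476]
contact_force: [-0.3, -0.3, 0.2]
opening: 0.0005
```

```bash
python3 - <<'E'
from h import *
np.set_printoptions(precision=4,suppress=True)
s=robot.observe();print(s["time"],s["tool_pos"],s["tool_rot"],s["contact_force"],s["opening"])
p=read_camera("wrist");p["fish"]=1;save(p,"w1.png")
print(p["fx"],p["cx"],p["cy"],np.array(p["world_from_camera"])[:3])
for t,z in[("fixture",0),("block",.012),("green_hinge",.05),("green_tip",.08),("blue_hinge",.05),("blue_tip",.08),("collet",.012)]:
    print(t,[(np.round(d["pixel"],1),round(d["score"],2),atz(p,d["pixel"],z)) for d in nets.tip_of(p,t)])
E
```

```text
2.4 [ 0.4995 -0.0604  0.2785] [ 3.1414 -0.     -1.4765] [-0.2723 -0.2985  0.1612] 0.0005080259973148507
309.70691628693146 319.35533010041456 202.96111638544124 [[ 0.0933 -0.962  -0.2566  0.5688]
 [-0.9956 -0.0903 -0.0236 -0.054 ]
 [-0.0005  0.2577 -0.9662  0.4741]]
fixture [(array([314. , 162.2]), 0.64, array([ 0.5068, -0.0513,  0.    ]))]
block [(array([298.3, 178.6]), 0.91, array([ 0.4812, -0.0299,  0.012 ]))]
green_hinge [(array([401.5, 139.4]), 0.97, array([ 0.5581, -0.1698,  0.05  ]))]
green_tip [(array([413. , 116.9]), 0.72, array([ 0.5902, -0.1736,  0.08  ])), (array([312.2, 164.4]), 0.51, array([ 0.5142, -0.0497,  0.08  ]))]
blue_hinge [(array([219.5, 140.5]), 0.81, array([0.5338, 0.0844, 0.05  ]))]
blue_tip [(array([207.3, 120.2]), 0.82, array([0.5624, 0.0934, 0.08  ]))]
collet [(array([300. , 117.2]), 0.53, array([ 0.5738, -0.0246,  0.012 ]))]
```

View pics/w1.png

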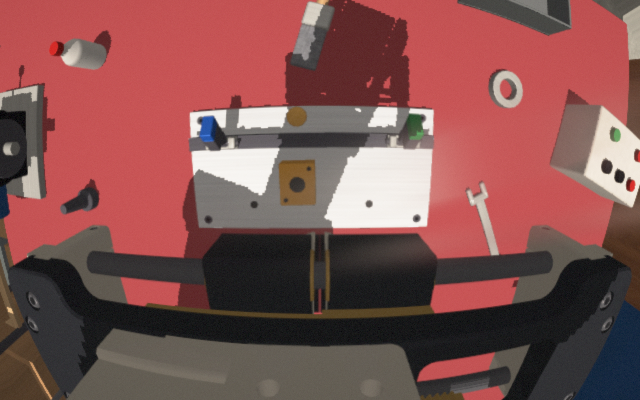

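```bash
python3 - <<'E'
from h import *
np.set_printoptions(precision=4,suppress=True)
p=read_camera("wrist");p["fish"]=1;q=read_camera("top")
save(p,"w2.png",(180,90,440,240),3)
def fit(w):
    # rigid fit of corners: order TL TR BR BL
    M=np.array([[.09,.19],[.09,-.19],[-.1,-.19],[-.1,.19]])
    m=M-M.mean(0);v=w-w.mean(0)
    a=np.arctan2((m[:,0]*v[:,1]-m[:,1]*v[:,0]).sum(),(m*v).sum())
    R=np.array([[np.cos(a),-np.sin(a)],[np.sin(a),np.cos(a)]])
    t=w.mean(0)-R@M.mean(0);return a,t,R,w-(M@R.T+t)
W=np.array([atz(p,c,.012)[:2] for c in[(190,112),(433,109),(428,227),(198,228)]])
T=np.array([atz(q,c,.012)[:2] for c in[(274.6,188.6),(404.4,178.4),(411,243.4),(278.6,254.2)]])
for w in(W,T):
    a,t,R,r=fit(w);print(a,t);print(r)
    for n,h in[("g",(.5581,-.1698)),("gtop",(.5542,-.1803)),("b",(.5338,.0844)),("btop",(.5313,.0686)),("blk",(.4812,-.0299))]:
        print(n,R.T@(np.array(h)-t))
E
```

```text
0.09722146058890696 [ 0.5028 -0.0474]
[[ 0.0004 -0.0014]
 [ 0.      0.0019]
 [-0.0003 -0.0013]
 [-0.0001  0.0008]]
g [ 0.0431 -0.1272]
gtop [ 0.0382 -0.1373]
b [0.0436 0.1282]
btop [0.0396 0.1127]
blk [-0.0198  0.0195]
0.10138398020645825 [ 0.5009 -0.0488]
[[-0.0003 -0.0006]
 [-0.0005  0.0001]
 [ 0.0006  0.0003]
 [ 0.0001  0.0001]]
g [ 0.0447 -0.1262]
gtop [ 0.0397 -0.1362]
b [0.0462 0.1292]
btop [0.0422 0.1137]
blk [-0.0177  0.0208]
```

View pics/w2.png

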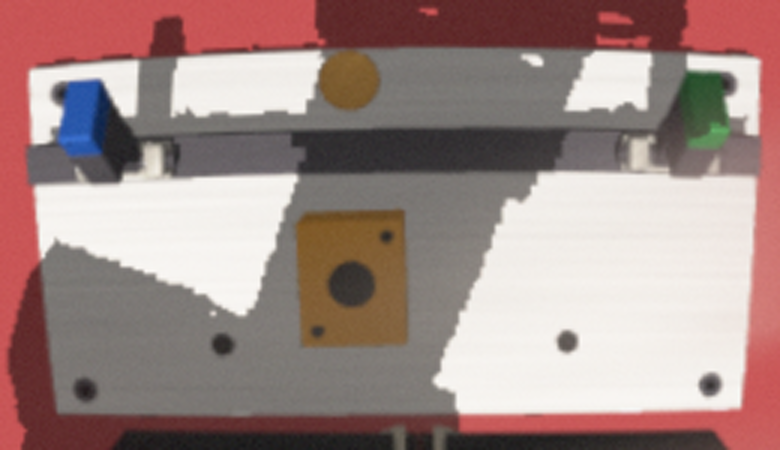

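```bash
cat >> h.py <<'E'
FA=.0995;FT=np.array([.502,-.048]);FR=np.array([[np.cos(FA),-np.sin(FA)],[np.sin(FA),np.cos(FA)]])
def fx(X): return np.r_[FR.T@(np.array(X)[:2]-FT),X[2]]
E
python3 - <<'E'
from h import *
np.set_printoptions(precision=4,suppress=True)
p=read_camera("wrist");p["fish"]=1;q=read_camera("top")
w=lambda c,z:fx(atz(p,(180+c[0]/3,90+c[1]/3),z)); t=lambda c,z:fx(atz(q,(265+c[0]/5,165+c[1]/5),z))
print("clamp g L",w((622,150),.055),"R",w((722,150),.055)," top L,R",t((577,151),.055),t((656,151),.055))
print("clamp b R",w((175,158),.055)," top",t((118,185),.055),t((200,185),.055))
print("g tip end", w((706,74),.105),w((706,145),.07),"top",t((624,100),.1))
print("blk",[w(c,.052) for c in[(297,222),(405,212),(408,345),(301,347)]])
print("blk top",[t(c,.052) for c in[(311,228),(402,220),(404,330),(320,337)]])
E
```

```text
clamp g L [ 0.0425 -0.1055  0.055 ] R [ 0.0438 -0.1538  0.055 ]  top L,R [ 0.0403 -0.1099  0.055 ] [ 0.0369 -0.1538  0.055 ]
clamp b R [0.0413 0.0992 0.055 ]  top [0.0412 0.1464 0.055 ] [0.0376 0.1009 0.055 ]
g tip end [ 0.0774 -0.1294  0.105 ] [ 0.0466 -0.1411  0.07  ] top [ 0.0608 -0.131   0.1   ]
blk [array([0.0096, 0.0435, 0.052 ]), array([ 0.0134, -0.0062,  0.052 ]), array([-0.0495, -0.0069,  0.052 ]), array([-0.05  ,  0.0439,  0.052 ])]
blk top [array([0.0092, 0.0412, 0.052 ]), array([ 0.0097, -0.0097,  0.052 ]), array([-0.0512, -0.0058,  0.052 ]), array([-0.0515,  0.0408,  0.052 ])]
```

>>> carry_out:
  translation:
    - [0.03, -0.031, 0.02]
    - [0.03, -0.031, 0.02]
    - [0.03, -0.031, 0.02]
    - [0.029, -0.031, 0.02]
    - [0, 0, 0]
    - [0, 0, 0.042]
    - [0, 0, 0.042]
    - [0, 0, 0.04]
    - [0, 0, 0]
    - [0, 0, 0]
  turn:
    - [0, 0, 0]
    - [0, 0, 0]
    - [0, 0, 0]
    - [0, 0, 0]
    - [0, 0, 0]
    - [0, 0, 0]
    - [0, 0, 0]
    - [0, 0, 0]
    - [0, 0, 0]
    - [0, 0, 0]
  gripper: [1, 1, 1, 1, 1, 1, 1, 1, 1, 1]

```text
time: 4.0
tool_pos: [0.6342, -0.1674, 0.0756]
tool_rot: [-3.141, -0.0, -1.48]
contact_force: [-0.5, 0.1, 1.1]
opening: 0.0001
```

```bash
python3 - <<'E'
from h import *
np.set_printoptions(precision=4,suppress=True)
s=robot.observe();print(s["time"],fx(s["tool_pos"]),s["tool_rot"],s["contact_force"])
p=read_camera("wrist");q=read_camera("scene")
a=cv2.resize(p["img"][60:310,180:480],(600,500));b=cv2.resize(q["img"][150:250,200:400],(800,400))
cv2.imwrite("pics/c1.png",cv2.resize(np.hstack([a,cv2.copyMakeBorder(b,0,100,0,0,0)[:,:400]]),(800,400))[:,:,::-1])
E
```

```text
4.0 [ 0.1197 -0.132   0.0756] [-3.1414 -0.0001 -1.4797] [-0.4727  0.0541  1.0796]
```

View pics/c1.png

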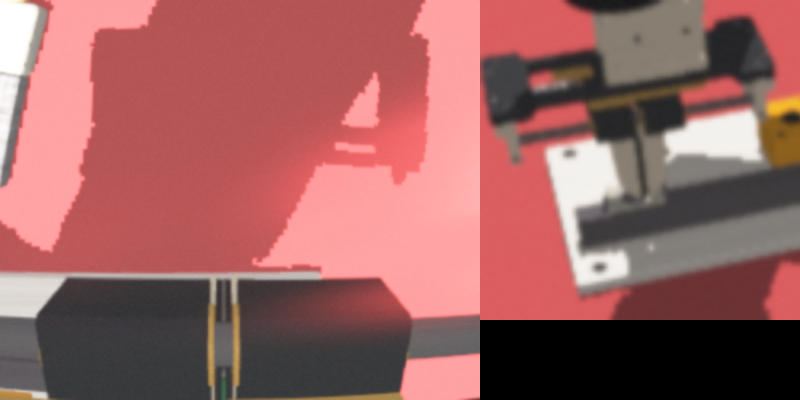

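>>> carry_out:
  translation:
    - [0, 0.021, 0]
    - [0, 0.014, -0.006]
    - [0, 0.014, -0.007]
    - [0, 0.0135, -0.007]
    - [0, 0.012, -0.001]
    - [0, 0.012, 0.003]
    - [0, 0.011, 0.0055]
    - [0, 0.009, 0.0085]
    - [0, 0, 0]
    - [0, 0, 0]
  turn:
    - [0, 0, 0]
    - [0, 0, 0]
    - [0, 0, 0]
    - [0, 0, 0]
    - [0, 0, 0]
    - [0, 0, 0]
    - [0, 0, 0]
    - [0, 0, 0]
    - [0, 0, 0]
    - [0, 0, 0]
  gripper: [1, 1, 1, 1, 1, 1, 1, 1, 1, 1]

```text
time: 5.1
tool_pos: [0.5292, -0.1778, 0.0806]
tool_rot: [-3.138, -0.002, -1.48]
contact_force: [-0.5, -0.0, 0.1]
opening: 0.0005
```

>>> carry_out:
  translation:
    - [0, 0.0065, 0.01]
    - [0, 0.0035, 0.009]
    - [0, 0, 0.002]
    - [0, 0, 0]
    - [0, 0, 0]
  turn:
    - [0, 0, 0]
    - [0, 0, 0]
    - [0, 0, 0]
    - [0, 0, 0]
    - [0, 0, 0]
  gripper: [1, 1, 1, 1, 1]

```text
time: 5.6
tool_pos: [0.5185, -0.1783, 0.0579]
tool_rot: [-3.141, -0.001, -1.48]
contact_force: [0.5, 0.6, 0.1]
opening: 0.0004
```

>>> carry_out:
  translation:
    - [0, 0, 0.001]
    - [0, 0, 0.001]
    - [0, 0, 0.001]
    - [0, 0, 0]
  turn:
    - [0, 0, 0]
    - [0, 0, 0]
    - [0, 0, 0]
    - [0, 0, 0]
  gripper: [1, 1, 1, 1]

```text
time: 6.0
tool_pos: [0.5178, -0.1781, 0.0544]
tool_rot: [3.141, -0.0, -1.48]
contact_force: [0.2, -0.3, -0.3]
opening: 0.0003
```

```bash
python3 - <<'E'
from h import *
np.set_printoptions(precision=4,suppress=True)
s=robot.observe();print(s["time"],fx(s["tool_pos"]),s["tool_rot"],s["contact_force"])
q=read_camera("scene");p=read_camera("wrist")
a=cv2.resize(q["img"][155:245,210:370],(800,450));b=cv2.resize(p["img"][60:310,120:520],(800,500))[:,:]
cv2.imwrite("pics/c2.png",cv2.resize(np.vstack([a,b]),(674,600*1))[:,:,::-1])
E
```

```text
6.0 [ 0.0028 -0.131   0.0544] [ 3.1414 -0.     -1.4799] [ 0.157  -0.2957 -0.339 ]
```

View pics/c2.png

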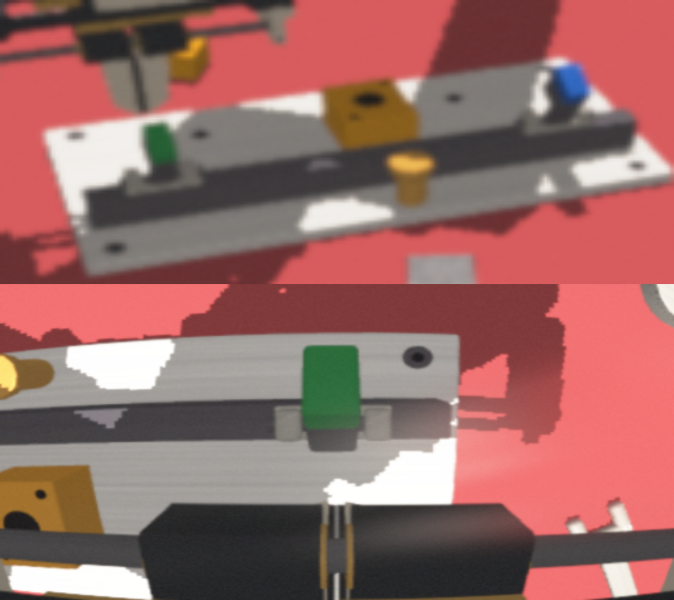

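```bash
cat >> h.py <<'E'
def wld(f): return np.r_[FR@np.array(f[:2])+FT,f[2]]
def prj(p,X):
    T=np.linalg.inv(np.array(p["world_from_camera"]));c=T[:3,:3]@np.array(X)+T[:3,3]
    if p.get("fish"):
        r=np.hypot(c[0],c[1]);t=np.arctan2(r,c[2]);return np.array([p["fx"]*t*c[0]/r+p["cx"],p["fy"]*t*c[1]/r+p["cy"]])
    return np.array([p["fx"]*c[0]/c[2]+p["cx"],p["fy"]*c[1]/c[2]+p["cy"]])
def arm(th,y=-.131):
    a=th-np.pi/4;u=np.array([-np.sin(a),np.cos(a)]);n=np.array([np.cos(a),np.sin(a)])
    return [wld([.04+q[0],y+s,.05+q[1]]) for q in(.062*u+.008*n,.062*u-.022*n,.042*u+.008*n,.042*u-.022*n) for s in(-.008,.008)]
E
python3 - <<'E'
from h import *
np.set_printoptions(precision=1,suppress=True)
for n in("scene","wrist","top"):
    p=read_camera(n); 
    if n=="wrist":p["fish"]=1
    hsv=cv2.cvtColor(p["img"],cv2.COLOR_RGB2HSV);m=(hsv[...,0]>45)&(hsv[...,0]<80)&(hsv[...,1]>110)
    c=prj(p,wld([.04,-.131,.08]));yy,xx=np.nonzero(m);k=np.hypot(xx-c[0],yy-c[1])<(70 if n=="wrist" else 25)
    if k.any(): print(n,"green bbox",xx[k].min(),xx[k].max(),yy[k].min(),yy[k].max(),k.sum())
    for th in np.deg2rad([0,14,30,45,60,90]):
        P=np.array([prj(p,X) for X in arm(th)]);print(round(np.rad2deg(th)),P.min(0),P.max(0))
E
```

```text
scene green bbox 245 250 195 205 53
0 [243.4 197. ] [252.9 211.4]
14 [242.5 191.8] [251.6 207.3]
30 [241.2 187.4] [250.4 202.8]
45 [240.2 184.9] [249.5 199.2]
60 [239.5 184.2] [248.6 196.5]
90 [239.2 185.5] [247.4 196.2]
wrist green bbox 299 332 111 172 1766
0 [299.9  89.8] [335.3 158.9]
14 [299.8 109.3] [336.  181.9]
30 [300.3 141.1] [336.  206.9]
45 [300.4 169.7] [335.7 238.6]
60 [301.2 191. ] [335.6 260.4]
90 [304.1 224.4] [334.  274.3]
0 [384.9 175. ] [393.1 188. ]
14 [385.5 178.2] [394. 192.]
30 [386.2 183.2] [394.7 197. ]
45 [386.8 188.9] [395.1 201.4]
60 [387.2 194. ] [395.1 206.7]
90 [387.1 202. ] [394.9 215.7]
```

>>> carry_out:
  translation:
    - [0, 0, -0.04]
    - [0, 0, -0.04]
    - [0, 0, -0.02]
    - [0, -0.04, 0]
    - [0, -0.04, 0]
    - [0, -0.037, 0]
    - [0, 0, 0.04]
    - [0, 0, 0.04]
    - [0, 0, 0]
    - [0, 0, 0]
  turn:
    - [0, 0, 0]
    - [0, 0, 0]
    - [0, 0, 0]
    - [0, 0, 0]
    - [0, 0, 0]
    - [0, 0, 0]
    - [0, 0, 0]
    - [0, 0, 0]
    - [0, 0, 0]
    - [0, 0, 0]
  gripper: [1, 1, 1, 1, 1, 1, 1, 1, 1, 1]

```text
time: 7.25
tool_pos: [0.6343, -0.1676, 0.0748]
tool_rot: [3.141, 0.0, -1.48]
contact_force: [0.5, -1.4, 1.0]
opening: 0.0006
```

>>> carry_out:
  translation:
    - [0, 0.015, 0]
    - [0, 0.01, 0]
    - [0, 0.01, 0]
    - [0, 0.005, 0]
    - [0, 0, 0]
  turn:
    - [0, 0, 0]
    - [0, 0, 0]
    - [0, 0, 0]
    - [0, 0, 0]
    - [0, 0, 0]
  gripper: [1, 1, 1, 1, 1]

```text
time: 7.75
tool_pos: [0.5954, -0.1718, 0.077]
tool_rot: [-3.138, -0.002, -1.481]
contact_force: [-0.9, 0.3, -0.3]
opening: 0.0006
```

```bash
cat > g.py <<'E'
from h import *
np.set_printoptions(precision=4,suppress=True)
s=robot.observe();print(s["time"],fx(s["tool_pos"]),s["tool_rot"],s["contact_force"])
for n in("scene","wrist","top"):
    p=read_camera(n)
    if n=="wrist":p["fish"]=1
    hsv=cv2.cvtColor(p["img"],cv2.COLOR_RGB2HSV);m=(hsv[...,0]>45)&(hsv[...,0]<80)&(hsv[...,1]>110)
    c=prj(p,wld([.04,-.131,.08]));yy,xx=np.nonzero(m);k=np.hypot(xx-c[0],yy-c[1])<(70 if n=="wrist" else 25)
    if k.any(): print(n,"green bbox",xx[k].min(),xx[k].max(),yy[k].min(),yy[k].max(),k.sum())
    print(n,"tcp px",prj(p,s["tool_pos"]))
    if n=="scene": save(p,f"s{s['time']:.1f}.png",(200,150,340,250),5)
E
python3 g.py; ls pics
```

```text
7.75 [ 0.0806 -0.1325  0.077 ] [-3.1383 -0.0019 -1.4806] [-0.8967  0.3162 -0.2517]
scene green bbox 246 250 202 206 17
scene tcp px [248.7746 211.219 ]
wrist tcp px [319.4751 228.6035]
top tcp px [388.3301 179.0577]
c1.png
c2.png
s7.8.png
scene0.png
top0.png
topc.png
w1.png
w2.png
```

View pics/s7.8.png

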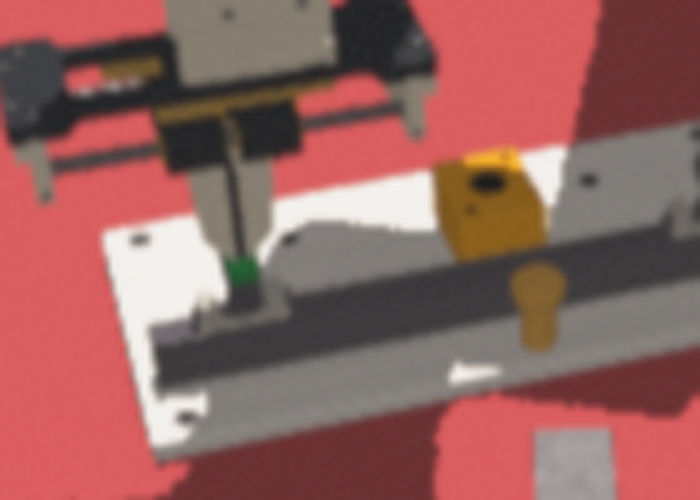

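```bash
python3 - <<'E'
from h import *
p=read_camera("scene")
for f in([.1197,-.132,.0756],[.0028,-.131,.0544],[.0806,-.1325,.077],[.0711,-.1325,.077],[.0806,-.1325,.1],[.08,-.131,.098]):print(f,prj(p,wld(f)))
w=read_camera("wrist");w["fish"]=1
save(w,"w3.png",(220,120,420,270),4)
E
```

```text
[0.1197, -0.132, 0.0756] [252.12070068 221.35718485]
[0.0028, -0.131, 0.0544] [244.67313471 200.37806233]
[0.0806, -0.1325, 0.077] [248.77535306 211.21547321]
[0.0711, -0.1325, 0.077] [248.05507068 208.94060612]
[0.0806, -0.1325, 0.1] [247.81973561 203.74528585]
[0.08, -0.131, 0.098] [248.47207435 204.14097796]
```

View pics/w3.png

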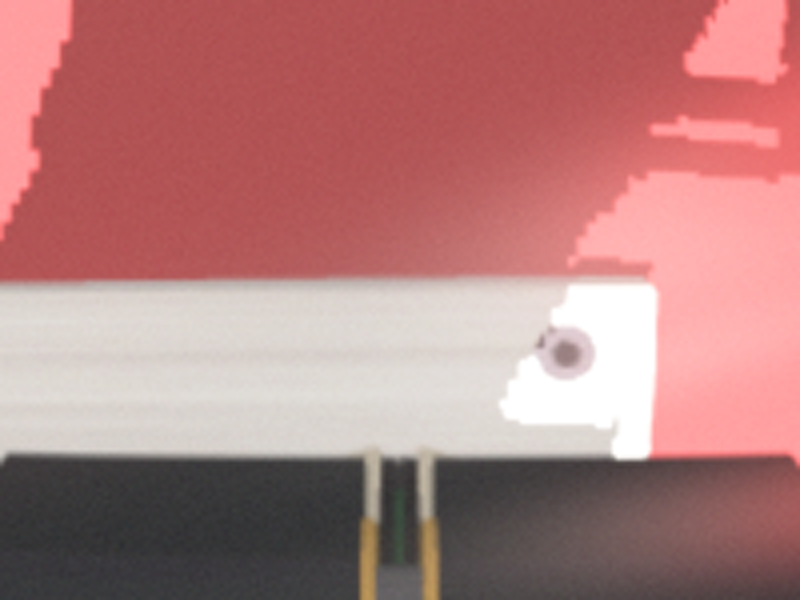

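```bash
python3 - <<'E'
from h import *
s=robot.observe();t=np.array(s["tool_pos"])
w=read_camera("wrist");w["fish"]=1;q=read_camera("scene")
for d in(0,.01,.02,.03,.04,.066):
  for e in(0,-.0095,.0095):
    X=t+[-e,0,d];print(d,e,np.round(prj(w,X),1),np.round(prj(q,X),1))
img=q["img"];b=img[180:230,225:270];v=w["img"][200:330,280:360]
cv2.imwrite("pics/z1.png",np.hstack([cv2.resize(b,(450,500),interpolation=0),cv2.resize(v,(307,500))])[:,:,::-1])
E
```

```text
0 0 [319.3 228.1] [249.1 211.8]
0 -0.0095 [320.6 214.6] [249.5 214.2]
0 0.0095 [318.  241.2] [248.8 209.5]
0.01 0 [319.3 233.3] [248.7 208.6]
0.01 -0.0095 [320.6 219.2] [249.1 211. ]
0.01 0.0095 [318.  246.9] [248.4 206.3]
0.02 0 [319.3 239. ] [248.3 205.4]
0.02 -0.0095 [320.7 224.3] [248.6 207.7]
0.02 0.0095 [317.9 253.2] [248. 203.]
0.03 0 [319.3 245.4] [247.9 202.1]
0.03 -0.0095 [320.8 230. ] [248.2 204.4]
0.03 0.0095 [317.8 260.1] [247.5 199.8]
0.04 0 [319.3 252.4] [247.4 198.7]
0.04 -0.0095 [320.8 236.3] [247.8 201.1]
0.04 0.0095 [317.7 267.7] [247.1 196.4]
0.066 0 [319.2 274.7] [246.3 189.9]
0.066 -0.0095 [321.1 256.6] [246.7 192.2]
0.066 0.0095 [317.5 291.7] [246.  187.6]
```

View pics/z1.png

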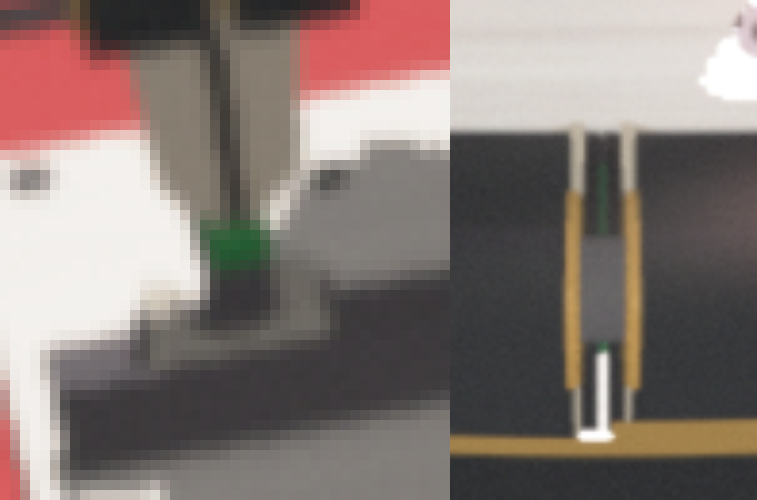

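>>> carry_out:
  translation:
    - [0, -0.02, 0]
    - [0, -0.02, 0]
    - [0, 0, 0.017]
    - [0, 0, 0.017]
    - [0, 0, 0]
    - [0, 0.015, 0]
    - [0, 0.015, 0]
    - [0, 0.012, -0.003]
    - [0, 0.012, -0.003]
    - [0, 0, 0]
  turn:
    - [0, 0, 0]
    - [0, 0, 0]
    - [0, 0, 0]
    - [0, 0, 0]
    - [0, 0, 0]
    - [0, 0, 0]
    - [0, 0, 0]
    - [0, 0, 0]
    - [0, 0, 0]
    - [0, 0, 0]
  gripper: [1, 1, 1, 1, 1, 1, 1, 1, 1, 1]

```text
time: 9.1
tool_pos: [0.5807, -0.1729, 0.0482]
tool_rot: [-3.14, -0.001, -1.481]
contact_force: [0.3, -0.6, 0.5]
opening: 0.0002
```

```bash
python3 g.py
```

```text
9.1 [ 0.0659 -0.1321  0.0482] [-3.1399 -0.0011 -1.4806] [ 0.2939 -0.6012  0.545 ]
scene tcp px [248.9892 216.7014]
wrist green bbox 315 320 308 313 11
wrist tcp px [319.4451 228.7476]
top tcp px [387.1021 185.8763]
```

>>> carry_out:
  translation:
    - [0, 0.0085, -0.015]
    - [0, 0.012, 0]
    - [0, 0.012, 0.003]
    - [0, 0.011, 0.0055]
    - [0, 0.009, 0.0085]
    - [0, 0, 0]
  turn:
    - [0, 0, 0]
    - [0, 0, 0]
    - [0, 0, 0]
    - [0, 0, 0]
    - [0, 0, 0]
    - [0, 0, 0]
  gripper: [1, 1, 1, 1, 1, 1]

```text
time: 9.85
tool_pos: [0.5274, -0.177, 0.0437]
tool_rot: [3.14, 0.001, -1.48]
contact_force: [-0.6, 1.6, -0.3]
opening: 0.0004
```

```bash
python3 g.py; python3 - <<'E'
from h import *
for n in("scene","wrist"):
    p=read_camera(n)
    if n=="wrist":p["fish"]=1
    for th in np.deg2rad([100,110,120,135]):
        P=np.array([prj(p,X) for X in arm(th)]);print(n,round(np.rad2deg(th)),P.min(0).round(),P.max(0).round())
E
```

```text
9.85 [ 0.0125 -0.1309  0.0437] [ 3.1396  0.001  -1.4802] [-0.5928  1.5654 -0.3422]
scene tcp px [245.82   205.7275]
wrist tcp px [319.0267 228.9446]
top green bbox 390 391 215 215 2
top tcp px [388.205  204.9083]
scene 100 [239. 186.] [247. 198.]
scene 110 [239. 188.] [247. 201.]
scene 120 [239. 190.] [248. 203.]
scene 135 [240. 193.] [248. 208.]
wrist 100 [305. 256.] [334. 294.]
wrist 110 [305. 259.] [333. 293.]
wrist 120 [306. 253.] [332. 292.]
wrist 135 [307. 241.] [331. 285.]
```

>>> carry_out:
  translation:
    - [0, 0.006, 0.007]
    - [0, 0.004, 0.006]
    - [0, 0, 0.003]
    - [0, 0, 0]
  turn:
    - [0, 0, 0]
    - [0, 0, 0]
    - [0, 0, 0]
    - [0, 0, 0]
  gripper: [1, 1, 1, 1]

```text
time: 10.5
tool_pos: [0.5175, -0.1779, 0.0278]
tool_rot: [3.14, 0.001, -1.48]
contact_force: [0.0, -0.0, -0.8]
opening: 0.0005
```

>>> carry_out:
  translation:
    - [0, 0, 0.002]
    - [0, 0, 0]
  turn:
    - [0, 0, 0]
    - [0, 0, 0]
  gripper: [1, 1]

```text
time: 10.7
tool_pos: [0.5183, -0.1781, 0.0264]
tool_rot: [3.141, 0.0, -1.48]
contact_force: [0.1, -0.0, 1.5]
opening: 0.0007
```

>>> carry_out:
  translation:
    - [0, 0, 0.0015]
    - [0, 0, 0]
  turn:
    - [0, 0, 0]
    - [0, 0, 0]
  gripper: [1, 1]

```text
time: 10.9
tool_pos: [0.5184, -0.1781, 0.025]
tool_rot: [3.142, -0.0, -1.48]
contact_force: [-0.1, 0.0, 0.6]
opening: 0.0007
```

>>> carry_out:
  translation:
    - [0, 0, 0.0015]
    - [0, 0, 0]
  turn:
    - [0, 0, 0]
    - [0, 0, 0]
  gripper: [1, 1]

```text
time: 11.1
tool_pos: [0.5184, -0.1781, 0.0234]
tool_rot: [-3.142, -0.0, -1.48]
contact_force: [-0.4, 0.1, 0.5]
opening: 0.0003
```

```bash
python3 g.py
```

```text
11.1 [ 0.0034 -0.1311  0.0234] [-3.1415 -0.0002 -1.48  ] [-0.3594  0.1113  0.5447]
scene tcp px [245.9112 209.7746]
wrist tcp px [319.2609 228.0628]
top tcp px [387.4975 208.703 ]
```

Keep pressing in small steps, watching the force.

>>> carry_out:
  translation:
    - [0, 0, 0.0015]
    - [0, 0, 0]
  turn:
    - [0, 0, 0]
    - [0, 0, 0]
  gripper: [1, 1]

```text
time: 11.45
tool_pos: [0.5184, -0.1781, 0.0219]
tool_rot: [3.142, -0.0, -1.48]
contact_force: [-0.3, -0.1, 0.9]
opening: 0.0006
```

>>> carry_out:
  translation:
    - [0, 0, 0.0015]
    - [0, 0, 0]
  turn:
    - [0, 0, 0]
    - [0, 0, 0]
  gripper: [1, 1]

```text
time: 11.65
tool_pos: [0.5183, -0.1781, 0.0203]
tool_rot: [3.141, 0.0, -1.48]
contact_force: [-0.0, 1.8, 0.9]
opening: 0.0006
```

>>> carry_out:
  translation:
    - [0, 0, 0.0015]
    - [0, 0, 0]
  turn:
    - [0, 0, 0]
    - [0, 0, 0]
  gripper: [1, 1]

```text
time: 11.85
tool_pos: [0.5185, -0.1781, 0.0199]
tool_rot: [-3.141, -0.0, -1.48]
contact_force: [-2.3, 0.6, 9.8]
opening: 0.0004
```

>>> carry_out:
  translation:
    - [0, 0, -0.04]
    - [0, 0, -0.04]
    - [-0.037, 0.022, 0]
    - [-0.037, 0.022, 0]
    - [-0.037, 0.022, 0]
    - [-0.038, 0.023, 0]
    - [0, 0, 0]
    - [0, 0, 0]
  turn:
    - [0, 0, 0]
    - [0, 0, 0]
    - [0, 0, 0]
    - [0, 0, 0]
    - [0, 0, 0]
    - [0, 0, -0.009]
    - [0, 0, 0]
    - [0, 0, 0]
  gripper: [1, 1, 1, 1, 1, 1, 1, 1]

```text
time: 12.65
tool_pos: [0.4164, -0.0373, 0.0994]
tool_rot: [-3.14, -0.001, -1.469]
contact_force: [0.3, 0.5, 0.2]
opening: 0.0005
```

```bash
cat > m.py <<'E'
from h import *
np.set_printoptions(precision=4,suppress=True)
s=robot.observe();print(s["time"],fx(s["tool_pos"]),s["tool_rot"],s["contact_force"])
for n in("wrist","top","scene"):
    p=read_camera(n)
    if n=="wrist":p["fish"]=1
    save(p,f"{n}_{s['time']:.1f}.png",{"wrist":(160,60,480,260),"top":(265,165,425,295),"scene":(200,150,400,250)}[n],{"wrist":2.5,"top":5,"scene":4}[n])
    hsv=cv2.cvtColor(p["img"],cv2.COLOR_RGB2HSV)
    g=(hsv[...,0]>45)&(hsv[...,0]<80)&(hsv[...,1]>110)
    c=prj(p,wld([.0,-.131,.058]));yy,xx=np.nonzero(g);k=np.hypot(xx-c[0],yy-c[1])<(60 if n=="wrist" else 25)
    if k.any(): print(n,"green bbox",xx[k].min(),xx[k].max(),yy[k].min(),yy[k].max(),k.sum())
    for th in np.deg2rad([120,127,135]):
        P=np.array([prj(p,X) for X in arm(th)]);print(round(np.rad2deg(th)),P.min(0).round(1),P.max(0).round(1))
    if n=="scene":continue
    # block outline: top face at z=.052
    y=((hsv[...,0]>8)&(hsv[...,0]<28)&(hsv[...,1]>150)).astype(np.uint8)
    num,lab,st,ce=cv2.connectedComponentsWithStats(y)
    for i in range(1,num):
        f=fx(atz(p,ce[i],.05))
        if st[i,4]>120 and -.06<f[0]<.03 and -.13<f[1]<.08:
            b=cv2.boxPoints(cv2.minAreaRect(np.argwhere(lab==i)[:,::-1].astype(np.float32)))
            print(n,"blk",f,st[i,4]);print(np.array([fx(atz(p,q,.052))[:2] for q in b]))
E
python3 m.py
```

```text
12.65 [-0.0841  0.0192  0.0994] [-3.1404 -0.0006 -1.4694] [0.2783 0.5447 0.2374]
120 [478.6 111.8] [513.2 143.5]
127 [475.8 114.2] [508.3 141.6]
135 [472.  115.9] [504.  140.8]
wrist blk [-0.0193  0.0198  0.05  ] 3889
[[ 0.0097  0.0435]
 [ 0.0097 -0.0046]
 [-0.0489 -0.0052]
 [-0.0489  0.044 ]]
top green bbox 387 391 212 215 19
120 [385.8 207.8] [393.9 218.6]
127 [385.5 208.7] [393.6 218.4]
135 [385.1 209.4] [393.1 217.7]
scene green bbox 242 245 196 197 8
120 [239.5 189.5] [247.6 203.4]
127 [239.6 191.2] [247.9 205.4]
135 [239.9 193.5] [248.4 207.8]
```

>>> carry_out:
  translation:
    - [0, 0, 0.035]
    - [0, 0, 0.035]
    - [0, 0, 0.03]
    - [0, 0, 0.006]
    - [0, 0, 0.004]
    - [0, 0, 0]
  turn:
    - [0, 0, 0]
    - [0, 0, 0]
    - [0, 0, 0]
    - [0, 0, 0]
    - [0, 0, 0]
    - [0, 0, 0]
  gripper: [1, 1, 1, 1, 1, 1]

```text
time: 13.4
tool_pos: [0.417, -0.0383, -0.0106]
tool_rot: [-3.141, -0.0, -1.472]
contact_force: [0.5, 0.2, 0.4]
opening: 0.0008
```

>>> carry_out:
  translation:
    - [0, 0, 0.003]
    - [0, -0.01, 0]
    - [0, -0.008, 0]
    - [0, -0.004, 0]
    - [0, -0.004, 0]
    - [0, -0.004, 0]
    - [0, -0.004, 0]
    - [0, -0.004, 0]
    - [0, 0, 0]
    - [0, 0, 0]
  turn:
    - [0, 0, 0]
    - [0, 0, 0]
    - [0, 0, 0]
    - [0, 0, 0]
    - [0, 0, 0]
    - [0, 0, 0]
    - [0, 0, 0]
    - [0, 0, 0]
    - [0, 0, 0]
    - [0, 0, 0]
  gripper: [1, 1, 1, 1, 1, 1, 1, 1, 1, 1]

```text
time: 14.4
tool_pos: [0.4546, -0.0341, -0.014]
tool_rot: [-3.141, -0.0, -1.471]
contact_force: [0.6, 0.9, 0.6]
opening: 0.0001
```

```bash
python3 m.py | grep -v '^1'
```

```text
wrist green bbox 546 592 190 213 510
wrist blk [0.001  0.0195 0.05  ] 11206
[[-0.0338  0.0459]
 [ 0.0259  0.0433]
 [ 0.0259 -0.0048]
 [-0.0338 -0.0072]]
top green bbox 387 391 212 215 19
scene green bbox 242 245 196 197 7
```

>>> carry_out:
  translation:
    - [0, -0.003, 0]
    - [0, -0.002, 0]
    - [0, 0, 0]
  turn:
    - [0, 0, 0]
    - [0, 0, 0]
    - [0, 0, 0]
  gripper: [1, 1, 1]

```text
time: 14.85
tool_pos: [0.4593, -0.0335, -0.014]
tool_rot: [-3.141, -0.0, -1.471]
contact_force: [-0.3, 0.8, -0.4]
opening: 0.0002
```

>>> carry_out:
  translation:
    - [0, -0.0015, 0]
    - [0, 0, 0]
  turn:
    - [0, 0, 0]
    - [0, 0, 0]
  gripper: [1, 1]

```text
time: 15.05
tool_pos: [0.46, -0.0333, -0.0141]
tool_rot: [3.14, 0.0, -1.471]
contact_force: [-3.4, -0.9, 2.6]
opening: 0.0004
```

>>> carry_out:
  translation:
    - [0, -0.0015, 0]
    - [0, 0, 0]
  turn:
    - [0, 0, 0]
    - [0, 0, 0]
  gripper: [1, 1]

```text
time: 15.25
tool_pos: [0.4598, -0.0332, -0.0143]
tool_rot: [3.137, 0.001, -1.471]
contact_force: [-8.3, -3.6, 5.3]
opening: 0.0003
```

>>> carry_out:
  translation:
    - [0, 0.02, 0]
    - [0, 0, -0.03]
    - [0, 0, -0.025]
    - [-0.035, 0, 0]
    - [-0.032, 0, 0]
    - [0, -0.028, 0]
    - [0, -0.0265, 0]
    - [0, 0, 0.03]
    - [0, 0, 0.022]
    - [0, 0, 0]
  turn:
    - [0, 0, 0]
    - [0, 0, 0]
    - [0, 0, 0]
    - [0, 0, 0]
    - [0, 0, 0]
    - [0, 0, 0]
    - [0, 0, 0]
    - [0, 0, 0]
    - [0, 0, 0]
    - [0, 0, 0]
  gripper: [1, 1, 1, 1, 1, 1, 1, 1, 1, 1]

```text
time: 16.25
tool_pos: [0.4881, 0.0372, -0.0132]
tool_rot: [3.137, 0.001, -1.471]
contact_force: [-0.8, -0.6, 0.5]
opening: 0.0007
```

```bash
python3 m.py | grep -v '^1[23]'
```

```text
16.25 [-0.0053  0.0861 -0.0132] [ 3.1374  0.0008 -1.471 ] [-0.8348 -0.6148  0.4836]
wrist green bbox 597 630 243 265 184
wrist blk [0.0224 0.0278 0.05  ] 4117
[[ 0.0057  0.0526]
 [ 0.0334  0.0543]
 [ 0.0332 -0.0031]
 [ 0.0022 -0.009 ]]
wrist blk [-0.0213  0.012   0.05  ] 1162
[[-0.0135  0.0319]
 [-0.0129 -0.0031]
 [-0.0301 -0.0094]
 [-0.0297  0.0278]]
top green bbox 387 391 212 215 19
scene green bbox 242 245 196 197 8
```

>>> carry_out:
  translation:
    - [0.01, 0, 0]
    - [0.01, 0, 0]
    - [0.01, 0, 0]
    - [0.01, 0, 0]
    - [0.01, 0, 0]
    - [0.01, 0, 0]
    - [0.01, 0, 0]
    - [0.01, 0, 0]
    - [0.01, 0, 0]
    - [0.01, 0, 0]
  turn:
    - [0, 0, 0]
    - [0, 0, 0]
    - [0, 0, 0]
    - [0, 0, 0]
    - [0, 0, 0]
    - [0, 0, 0]
    - [0, 0, 0]
    - [0, 0, 0]
    - [0, 0, 0]
    - [0, 0, 0]
  gripper: [1, 1, 1, 1, 1, 1, 1, 1, 1, 1]

```text
time: 17.4
tool_pos: [0.4997, -0.0634, -0.011]
tool_rot: [3.141, -0.0, -1.471]
contact_force: [-0.3, 3.4, 2.7]
opening: 0.0009
```

>>> carry_out:
  translation:
    - [0.01, 0, 0]
    - [0.008, 0, 0]
    - [0.006, 0, 0]
    - [0, 0, 0]
  turn:
    - [0, 0, 0]
    - [0, 0, 0]
    - [0, 0, 0]
    - [0, 0, 0]
  gripper: [1, 1, 1, 1]

```text
time: 17.8
tool_pos: [0.5022, -0.0875, -0.0111]
tool_rot: [-3.141, -0.001, -1.472]
contact_force: [0.6, -0.6, -0.2]
opening: 0.0005
```

```bash
python3 - <<'E'
from h import *
np.set_printoptions(precision=4,suppress=True)
s=robot.observe();print(s["time"],fx(s["tool_pos"]),s["tool_rot"],s["contact_force"])
w=read_camera("wrist");t=read_camera("top");w["fish"]=1
for n,p in(("w",w),("t",t)):
    print(n,[(np.round(d["pixel"]),round(d["score"],2),fx(atz(p,d["pixel"],.012))) for d in nets.tip_of(p,"block")][:2])
a=cv2.resize(w["img"][80:330,230:630],(800,500));b=cv2.resize(t["img"][170:270,280:420],(800,571))
cv2.imwrite("pics/v1.png",cv2.resize(np.vstack([a,b]),(448,600))[:,:,::-1])
cv2.imwrite("pics/v1.png",cv2.resize(np.hstack([cv2.resize(a,(560,400)),cv2.resize(t["img"][170:270,340:420],(320,400))]),(800,364))[:,:,::-1])
E
```

```text
17.8 [-0.0037 -0.0394 -0.0111] [-3.1414 -0.0007 -1.4717] [ 0.5821 -0.5786 -0.1903]
w [(array([391., 232.]), 0.76, array([ 0.0015, -0.0828,  0.012 ]))]
t []
```

View pics/v1.png

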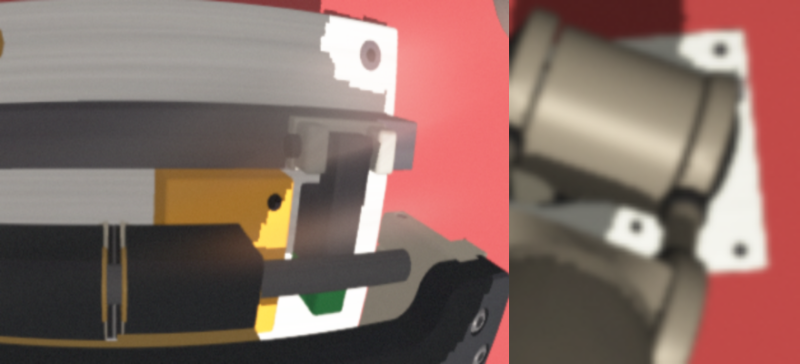

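>>> carry_out:
  translation:
    - [0.004, 0, 0]
    - [0.003, 0, 0]
    - [0, 0, 0]
  turn:
    - [0, 0, 0]
    - [0, 0, 0]
    - [0, 0, 0]
  gripper: [1, 1, 1]

```text
time: 18.3
tool_pos: [0.5028, -0.0937, -0.011]
tool_rot: [3.142, -0.0, -1.471]
contact_force: [0.4, 1.4, 0.6]
opening: 0.0003
```

>>> carry_out:
  translation:
    - [0.002, 0, 0]
    - [0.002, 0, 0]
    - [0, 0, 0]
  turn:
    - [0, 0, 0]
    - [0, 0, 0]
    - [0, 0, 0]
  gripper: [1, 1, 1]

```text
time: 18.6
tool_pos: [0.5032, -0.0977, -0.011]
tool_rot: [-3.142, -0.0, -1.471]
contact_force: [0.3, 0.3, 0.7]
opening: 0.0009
```

>>> carry_out:
  translation:
    - [0.002, 0, 0]
    - [0, 0, 0]
  turn:
    - [0, 0, 0]
    - [0, 0, 0]
  gripper: [1, 1]

```text
time: 18.8
tool_pos: [0.5034, -0.0996, -0.011]
tool_rot: [-3.142, -0.0, -1.471]
contact_force: [-0.5, 1.8, -0.2]
opening: 0.0003
```

>>> carry_out:
  translation:
    - [0.002, 0, 0]
    - [0, 0, 0]
  turn:
    - [0, 0, 0]
    - [0, 0, 0]
  gripper: [1, 1]

```text
time: 19.0
tool_pos: [0.5036, -0.1016, -0.011]
tool_rot: [-3.142, -0.0, -1.471]
contact_force: [-0.1, 0.2, 0.2]
opening: 0.0004
```

>>> carry_out:
  translation:
    - [0.0015, 0, 0]
    - [0, 0, 0]
  turn:
    - [0, 0, 0]
    - [0, 0, 0]
  gripper: [1, 1]

```text
time: 19.2
tool_pos: [0.5037, -0.1026, -0.011]
tool_rot: [-3.141, 0.0, -1.471]
contact_force: [0.7, 4.2, 0.3]
opening: 0.0002
```

>>> carry_out:
  translation:
    - [0.0015, 0, 0]
    - [0, 0, 0]
  turn:
    - [0, 0, 0]
    - [0, 0, 0]
  gripper: [1, 1]

```text
time: 19.4
tool_pos: [0.5036, -0.1027, -0.011]
tool_rot: [3.141, 0.002, -1.471]
contact_force: [1.3, 10.8, 2.0]
opening: 0.0003
```

>>> carry_out:
  translation:
    - [-0.015, 0, 0]
    - [0, 0, -0.03]
    - [0, 0, -0.025]
    - [0, 0.036, 0]
    - [0, 0.035, 0]
    - [0.028, 0, 0]
    - [0.0275, 0, 0]
    - [0, 0, 0.03]
    - [0, 0, 0.025]
    - [0, 0, 0]
  turn:
    - [0, 0, 0]
    - [0, 0, 0]
    - [0, 0, 0]
    - [0, 0, 0]
    - [0, 0, 0]
    - [0, 0, 0]
    - [0, 0, 0]
    - [0, 0, 0]
    - [0, 0, 0]
    - [0, 0, 0]
  gripper: [1, 1, 1, 1, 1, 1, 1, 1, 1, 1]

```text
time: 20.4
tool_pos: [0.4351, -0.1507, -0.0131]
tool_rot: [3.137, 0.003, -1.471]
contact_force: [-0.9, -0.1, -0.1]
opening: 0.0004
```

```bash
python3 m.py | grep -v '^1[23]'
```

```text
20.4 [-0.0768 -0.0956 -0.0131] [ 3.137   0.0025 -1.4713] [-0.8902 -0.1309 -0.0695]
wrist green bbox 382 418 122 139 433
wrist blk [ 0.0011 -0.0967  0.05  ] 13154
[[ 0.0307 -0.0726]
 [ 0.0308 -0.1219]
 [-0.0283 -0.1225]
 [-0.0283 -0.072 ]]
top blk [ 0.0148 -0.0902  0.05  ] 155
[[ 0.0118 -0.0549]
 [ 0.0502 -0.1032]
 [ 0.0246 -0.1231]
 [-0.0136 -0.0749]]
scene green bbox 242 245 196 197 5
```

>>> carry_out:
  translation:
    - [0, -0.012, 0]
    - [0, -0.01, 0]
    - [0, -0.006, 0]
    - [0, -0.004, 0]
    - [0, -0.003, 0]
    - [0, 0, 0]
  turn:
    - [0, 0, 0]
    - [0, 0, 0]
    - [0, 0, 0]
    - [0, 0, 0]
    - [0, 0, 0]
    - [0, 0, 0]
  gripper: [1, 1, 1, 1, 1, 1]

```text
time: 21.15
tool_pos: [0.4715, -0.148, -0.0111]
tool_rot: [3.14, 0.0, -1.471]
contact_force: [-3.5, 0.3, 1.2]
opening: 0.0009
```

>>> carry_out:
  translation:
    - [0, -0.002, 0]
    - [0, 0, 0]
  turn:
    - [0, 0, 0]
    - [0, 0, 0]
  gripper: [1, 1]

```text
time: 21.35
tool_pos: [0.4714, -0.1479, -0.0113]
tool_rot: [3.137, 0.001, -1.471]
contact_force: [-8.5, -2.8, 5.8]
opening: 0.0003
```

>>> carry_out:
  translation:
    - [0, -0.0015, 0]
    - [0, 0, 0]
  turn:
    - [0, 0, 0]
    - [0, 0, 0]
  gripper: [1, 1]

```text
time: 21.55
tool_pos: [0.4712, -0.1478, -0.0113]
tool_rot: [3.134, 0.002, -1.47]
contact_force: [-15.4, -5.8, 9.4]
opening: 0.0005
```

>>> carry_out:
  translation:
    - [0, 0.01, 0]
    - [0, 0.025, 0]
    - [0, 0.01, -0.02]
    - [0, 0, -0.045]
    - [0, 0, -0.045]
    - [-0.01, 0, -0.04]
    - [0, 0, 0]
    - [0, 0, 0]
  turn:
    - [0, 0, 0]
    - [0, 0, 0]
    - [0, 0, 0]
    - [0, 0, 0]
    - [0, 0, 0]
    - [0, 0, 0]
    - [0, 0, 0]
    - [0, 0, 0]
  gripper: [1, 1, 1, 1, 1, 1, 1, 1]

```text
time: 22.35
tool_pos: [0.4301, -0.1424, 0.1396]
tool_rot: [-3.139, -0.001, -1.471]
contact_force: [-0.0, 0.2, -0.2]
opening: 0.0002
```

```bash
python3 m.py ; python3 - <<'E'
from h import *
w=read_camera("wrist");t=read_camera("scene")
a=cv2.resize(w["img"][70:220,250:450],(800,600),interpolation=2)
b=cv2.resize(t["img"][165:240,225:375],(800,400),interpolation=2)
cv2.imwrite("pics/v2.png",cv2.resize(np.vstack([a,b]),(480,600),interpolation=3)[:,:,::-1])
E
```

```text
22.35 [-0.0809 -0.0868  0.1396] [-3.1394 -0.0012 -1.4707] [-0.0486  0.2174 -0.165 ]
wrist green bbox 359 375 117 132 235
120 [357.3 108.1] [380.7 138.3]
127 [356.6 110.6] [379.  136.7]
135 [355.7 112.5] [377.5 135.1]
wrist blk [ 0.0016 -0.097   0.05  ] 2958
[[-0.0274 -0.073 ]
 [ 0.0307 -0.0732]
 [ 0.0312 -0.122 ]
 [-0.0271 -0.1223]]
120 [385.8 207.8] [393.9 218.6]
127 [385.5 208.7] [393.6 218.4]
135 [385.1 209.4] [393.1 217.7]
top blk [ 0.0114 -0.0905  0.05  ] 199
[[ 0.0327 -0.0749]
 [ 0.029  -0.1222]
 [-0.0293 -0.1167]
 [-0.0257 -0.0697]]
scene green bbox 243 245 196 197 4
120 [239.5 189.5] [247.6 203.4]
127 [239.6 191.2] [247.9 205.4]
135 [239.9 193.5] [248.4 207.8]
```

View pics/v2.png

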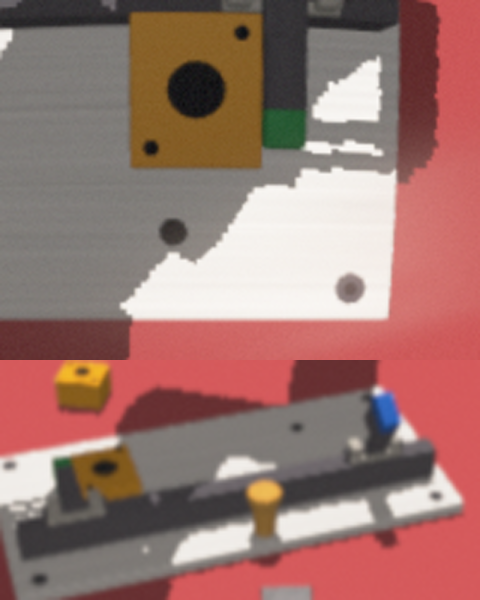

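```bash
python3 -c "
from cell import robot
print(robot.hand_in())"
```

```text
the job is handed in; nothing more can be done
None
```

I flipped the green stop fully down with the closed fingertips. I then pushed the gold block square against the fence, slid it along the fence to the green stop, and pressed it once more against the fence. I handed the job in at about 22.5 s of the 64 s allowed, with the arm lifted clear.

**Last checks:**
- **Block:** the last wrist picture and its measurement show the larger block flat on the fence, with its side touching the green stop to within about 1 mm. The force rose to about 11 N when it met the stop and about 15 N against the fence.
- **Green stop:** it stopped moving at about 10 N, well above its 2 N hinge friction. The pictures show it level. I did not press it again after moving the block.
- **Other things:** in the last picture the blue stop is still folded back, and the collet and the smaller gold block stand where they were. I did not check the remaining bench items one by one, but the arm kept clear of them.

**What disagreed:**
- **Fingertip height:** the visible fingertips end about 35–38 mm above the reported TCP. My first flip pass therefore went over the green stop without touching it. I corrected the height and the second pass worked.
- **Top camera:** its last outline of the block was partly hidden by the arm and skewed, so I relied on the wrist view and the forces.

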